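# Lay the heel mould on its back and latch it in its bed

### The arm

A 6-joint arm with a two-finger parallel gripper is mounted at the origin on a cart in front of the work surface, level with it; the furniture and walls round the work are solid. World frame = base frame: x ahead of the robot, y to its left, z up, the work surface at z = 0. Lengths are in m, angles in degrees, forces in N, time in s.
With the tool pointing down it reaches from about 0.25 to 0.725 m from the base axis. Payload 9.7 kg.
Tool frame: the origin (TCP) lies at the very end of the fingers, on their centre line; the grasp point (between the pads) lies 19 mm behind it; z points along the fingers, y is the line along which they close (so a half turn about z gives the same grasp; the last joint's range is limited). The gripper opens to 85 mm and grips with 20 to 120 N. Pads are 22 mm wide; open, the fingers measure 114 mm over their backs; the gripper's body (76 mm by 85 mm) begins 54 mm behind the grasp point. The pads swing forward as they close: fully open they stand 13 mm farther back than shut.
Start: joints at [68.755, 4.979, 10.078, 95.1, 0, 90], TCP at [0.199, 0.513, 0.231] pointing down, gripper open.
Joint ranges: [-179.16, 179.16], [-48.56, 103.87], [-65.8, 70.77], [-126.05, 130.52], [-82.76, 87.17], [-180, 180]. Speed limits (degrees/s): [127.2, 127.2, 147.25, 180, 180, 180].

### API

Orientations are given as [roll, pitch, yaw] about the fixed x, y, z axes, in that order (R = Rz(yaw) Ry(pitch) Rx(roll)).
In Python, from workcell import bot, viewer, finder gives the robot as it stands. The module is installed in compiled form; this text tells all that it offers.
- The arm moves only by the shell command python3 -m inch 'ROWS' [FORCE]. ROWS is JSON, a list that holds one entry, the list of rows, each a list of 7 numbers: the opening in per cent of the stroke, from 0 (shut) to 100 (fully open), then the shift along the tool's x, y, z in mm, then the turn, a rotation vector about the tool's x, y, z in degrees. In form: [[[grip, tx, ty, tz, ax, ay, az], ...]]. A call has 1 to 8 rows; each row shifts and turns the commanded pose from where the row before left it, along the tool's axes as they then stand; what a row does not reach is not made up. A row lasts 1/8 s, in which the tool goes at most 62.5 mm and 10.7 degrees, less where a joint would pass 70% of its speed; a pose out of reach is approached as far as the arm can. A call with a gripper value outside its range is refused whole. The fingers move at their own pace and stop on an object; FORCE is the grip in N (left out, the last holds). Time passes only in rows, so rows that do not move let the fingers close. It gives the time, the measured TCP pose, the force, the opening and the grip force at its end, in the units of the state.
- bot.get_obs(): the state, without advancing time (a new reading comes with each control period).
- viewer.camera(name): name is "side" or "top"; returns a dict with "pixels" (400x640x3 uint8, red, green, blue), "vfov" (degrees; the focal length in pixels is half the picture's height over the tangent of half this angle, whatever the lens; pixels are square), "cx", "cy" (the principal point, pixels), "k1" (the pictures are not rectified: a ray, as slopes to the right and down, at radius r is drawn at 1 + k1 r^2 times it, then the intrinsics apply), "R" (3x3) and "t" (3): a world point X has camera coordinates R X + t. Camera axes: x right, y down, z forward; pixel columns grow to the right and rows downward; lengths in m; the calibration is good to about 2 mm. A picture is of the moment at which its call begins. There is no depth.
- bot.job_done(): hands the job in; it is judged then, once.
Trained networks look in the newest picture that a camera, given by its name, has taken for a name from the list of things; names that differ only in an ending like _2 or _b are one class to them, and where a whole thing is asked for, a point or a joint stands for the part that bears it (a point fixed in the world has none). Each returns a list of dicts, best first, with "conf" (0 to 1); they miss things now and then, are a little off and sometimes report something else, mostly with a low value. They report only what shows in the picture. A call takes as long as a camera call.
- finder.outline_of(camera, thing): "pixels" (400x640 bool, what is visible of it) and "extent" ([centre column, centre row, width, height] in pixels, round what is visible of it).
- finder.mark_of(camera, thing): "position" ([column, row] in pixels: a listed point, or the origin of a listed thing).
The state is a dict: "time": time; "q": joint angles; "qd": joint speeds; "joint_efforts": joint torques, N m; "ee_pos": TCP position; "tcp_rot": TCP orientation; "wrist_force": force on the tool from outside, world axes, zero at the start; "torque": the same for the moment, N m; "opening": finger opening in m; "grasp_force": force on a finger pad.
Only numpy, scipy, OpenCV 4.12 (cv2) and the standard library are available. Lean on these libraries where they do the work, as an engineer would, in place of code of your own. Each camera call takes 0.05 s, during which the arm holds its last target. There are 200 camera calls.

### The job

The aluminium heel mould stands on end on the bench. Tip it over onto its back, so that it lies on its wide back plate with the cavity facing up - do not lift it off the bench - then slide it, upper end first, into its bed and press it home against the sprung buffer of the end stop until the spring hook snaps shut behind it; the stop is clamped a little further in or out each time, so feel for it. Do not ram the bed (keep the push on it under 40 N), leave the two rubber heels and the sanding block alone, and let go.

Things in the scene. Friction and masses are not known exactly. Their poses are not given: they have to be found in the camera images.
- mould: Aluminium mould half, 0.75 kg, loose, standing on end at the start: 120 mm tall, 42 mm thick (own x), 76 mm wide (own y). Origin: centre of the end it stands on (its plain, flat foot end), on the bench; own z runs up its length. Lying right, own x points straight down and own z along the bench. The body proper is 60 mm wide (y = +-30 mm, x = -21 to 11 mm).
- mould_top (a point): Point on the mould's axis at the end that is uppermost at the start (own x = 0, y = 0, z = 120 mm); the end that goes into the bed first. 21 mm above the bench when the mould lies on its back.
- mould_back (a point): Centre of the mould's flat back face (own x = 21, y = 0, z = 60 mm): a plate 10 mm thick and 76 mm wide that stands out 8 mm as a flange on either side of the body along the whole length. Lying right, the flange is 0 to 10 mm above the bench; the body's side faces, 60 mm apart, stand above it from 10 to 42 mm and can be gripped.
- mould_cavity (a point): Centre of the front face (own x = -21, y = 0, z = 59 mm) with the open heel-shaped cavity, 40 x 46 mm, 18 mm deep. The ends of the face, z = 0 to 36 mm and 82 to 120 mm, are solid.
- bed: Grey slide-in bed fixed to the bench: two rails with steel keeper strips, no floor. Origin: on the bench, middle of the mouth; own x points into the bed, y to the left seen that way. Rails run x = 0 to 142 mm, inner faces y = +-41 mm; the strips, 13.5 to 18.5 mm high, reach in to y = +-33.5 mm, so the 10 mm flange gets under them only by sliding in.
- bed_far (a point): Point on the bench in the middle between the rails near their far end (bed frame x = 140 mm, y = 0). The stop unit, 60 mm wide and 40 mm high, is clamped between the rails ahead of it, its rigid face at x = 78 to 107 mm: set differently each time and not measured, to be found by feel. Its sprung buffer pin stands out 7 mm, 24 mm above the bench: 2 N at first touch, 8 N when pushed flush.
- bed_guide (a point): Front end of the 9 mm high guide that carries the -y rail's inner face (y = -41 mm) forward of the mouth to x = -82 mm in the bed's frame; a flare goes on from there to x = -112, y = -51 mm. On the +y side there is only a short flare, 13 mm high, from x = -15, y = 47 mm to the rail.
- catch (a joint): Swing, rad, of the steel spring hook (pivot on the stop unit, arm under 11 mm high, outside the +y rail). 0 = shut, bevelled nose across the way to y = 28 mm. The passing flange swings it out to 0.05 - 0.1; it snaps shut, under 0.015, and the push drops, when mould_top is 2 to 4 mm short of the rigid stop. Sliding takes 5 to 12 N, the last part up to 20 N.
- heel_block_a: Finished tan rubber heel, 54 x 55 x 17 mm, lying beside the work; origin: centre of its underside. Bystander.
- heel_block_b: Finished black rubber heel, 54 x 55 x 17 mm, lying beside the work; origin: centre of its underside. Bystander.
- sanding_block: Cork sanding block, 61 x 106 x 35 mm, lying beside the work; origin: centre of its underside. Bystander.

How it is judged:
By the outcome, as a careful person would: the job done as asked, in the order asked, and still so for the second after the job is handed in, with the robot touching nothing.
It also fails if it takes over 72 s, if anything falls off the work surface, if the arm or the gripper's body presses on something with over 40 N, if the wrist force passes 120 N, or if a joint passes its speed limit or range.

## Working session

There is one attempt and no reset: what is moved stays moved. The work goes in short steps, Python scripts to look and compute and a shell command to move; the robot and the scene stay as the last step left them, time stands still between calls to the robot, and variables do not carry over. Pictures are saved under pics/ and viewed, at most 10 in all, crops included, and the job is handed in when it is done.

```bash
mkdir -p pics; cat > h.py <<'E'
import numpy as np, cv2
from workcell import bot, viewer, finder
from scipy.spatial.transform import Rotation as Ro
from scipy.optimize import least_squares
def cam(n):
    c=viewer.camera(n); c['f']=200/np.tan(np.radians(c['vfov'])/2); c['R']=np.array(c['R']); c['t']=np.array(c['t']); return c
def ray(c,p):
    K=np.array([[c['f'],0,c['cx']],[0,c['f'],c['cy']],[0,0,1.]])
    u=cv2.undistortPoints(np.array([[p]],float),K,np.array([c['k1'],0,0,0,0.]))[0,0]
    return -c['R'].T@c['t'], c['R'].T@np.array([u[0],u[1],1])
def tri(rs):
    A=0;b=0
    for o,d in rs:
        d=d/np.linalg.norm(d);P=np.eye(3)-np.outer(d,d);A=A+P;b=b+P@o
    X=np.linalg.solve(A,b); return X,[np.linalg.norm((np.eye(3)-np.outer(d,d)/(d@d))@(X-o)) for o,d in rs]
def onz(c,p,z):
    o,d=ray(c,p); return o+d*(z-o[2])/d[2]
def save(c,name): cv2.imwrite('pics/'+name,c['pixels'][:,:,::-1])
E
python3 - <<'E'
from h import *
np.set_printoptions(precision=4,suppress=True)
C={n:cam(n) for n in('side','top')}
for n in C: save(C[n],n+'0.png'); print(n,'at',-C[n]['R'].T@C[n]['t'])
for th in ['mould','mould_top','mould_back','mould_cavity','bed','bed_far','bed_guide','catch','heel_block_a','sanding_block']:
    M={n:finder.mark_of(n,th) for n in C}
    for n in C: print(th,n,[(np.round(m['position'],1).tolist(),round(m['conf'],2),onz(C[n],m['position'],0)[:2].tolist()) for m in M[n][:3]])
    if all(M.values()): print('   tri',*tri([ray(C[n],M[n][0]['position']) for n in C]))
o=bot.get_obs();print({k:np.round(o[k],3).tolist() for k in o})
E
```

```text
side at [0.5205 0.6068 0.7998]
top at [ 0.3317 -0.1161  1.1606]
mould side [([334.4, 166.8], 0.63, [0.4581533285054046, -0.36679365306086487])]
mould top [([403.5, 211.8], 0.77, [0.45190278535009276, -0.3450521020402131])]
   tri [ 0.4548 -0.3423  0.0187] [np.float64(0.004936274873127476), np.float64(0.004936274873127429)]
mould_top side [([336.8, 138.0], 0.81, [0.44560758635703634, -0.5073110164661813])]
mould_top top [([413.9, 206.0], 0.84, [0.4673501540909698, -0.3738967696470935])]
   tri [ 0.4552 -0.3489  0.1134] [np.float64(0.001094855313062281), np.float64(0.0010948553130621782)]
mould_back side [([338.2, 155.9], 0.76, [0.44504116694758183, -0.41749968859271414])]
mould_back top [([401.3, 212.5], 0.38, [0.45006766426805456, -0.3390249435251946])]
   tri [ 0.4473 -0.3265  0.0698] [np.float64(0.004452708479704708), np.float64(0.00445270847970479)]
mould_cavity side [([332.7, 153.0], 0.9, [0.46090280584946475, -0.4314481309818933])]
mould_cavity top [([413.5, 208.4], 0.84, [0.4608535467995524, -0.37256260855586365])]
   tri [ 0.46   -0.362   0.0521] [np.float64(0.0049766406848365
[... 517 characters left out ...]
2341]), ([236.2, 219.3], 0.62, [0.434994665128533, 0.10354082324539733]), ([253.4, 159.2], 0.48, [0.5989682135179202, 0.0598061947406406])]
   tri [ 0.4332 -0.0163 -0.1803] [np.float64(0.014272019675955868), np.float64(0.014272019675955946)]
bed_guide side [([336.5, 227.4], 0.69, [0.4615000747754386, -0.12954160083682853])]
bed_guide top [([319.2, 209.1], 0.6, [0.46100569848862666, -0.1186315138436327])]
   tri [ 0.4611 -0.1189  0.0112] [np.float64(0.0013128976069690388), np.float64(0.0013128976069690357)]Traceback (most recent call last):
  File "<stdin>", line 6, in <module>
ValueError: it knows: bed, bed_far, bed_guide, heel_block, mould, mould_back, mould_cavity, mould_top, sanding_block
```

View pics/side0.png

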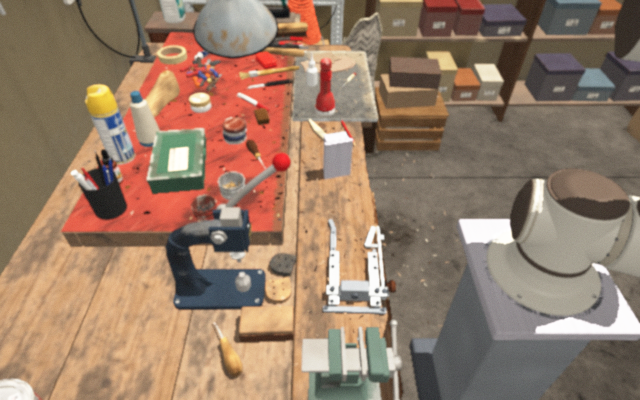

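View pics/top0.png

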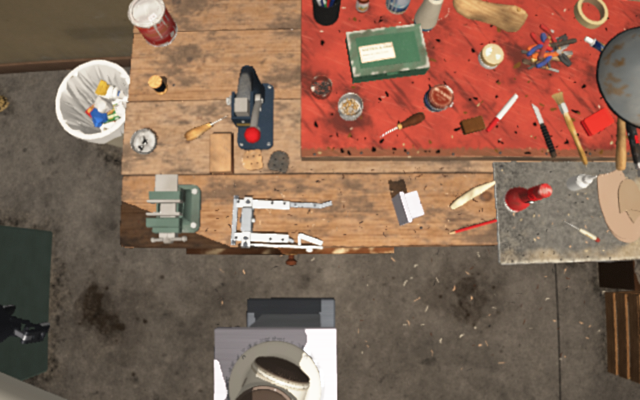

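The side view shows the standing mould at about (338,155) with a plain white face towards +y. The bed is at (355,265), with its mouth towards the mould. In the top view the mould is at (408,205), the bed at (245,222) and the guide tip at (319,209). I'll zoom in next.

```bash
python3 - <<'E'
import cv2,numpy as np
s=cv2.imread('pics/side0.png');t=cv2.imread('pics/top0.png')
f=lambda i,x,y,w,h,k:cv2.resize(i[y:y+h,x:x+w],None,fx=k,fy=k,interpolation=cv2.INTER_CUBIC)
a=f(t,380,170,50,60,6)   # 300x360
b=f(s,315,120,50,60,6)
c=f(t,225,185,115,40,4.5); c=f(t,225,185,120,75,5)
o=np.zeros((580,800,3),np.uint8)
o[:200,:167]=cv2.resize(a,(167,200));
o=np.zeros((600,800,3),np.uint8); o[:240,:200]=f(t,380,170,50,60,4); o[:240,200:400]=f(s,315,120,50,60,4)
o[:330,400:800]=f(s,315,210,80,110,3)[:, :].repeat(1,0)[:330,:240].copy() if 0 else cv2.resize(s[215:320,315:400],(400,330),interpolation=cv2.INTER_CUBIC)
o[340:600,:480]=f(t,225,187,120,65,4)
cv2.imwrite('pics/crop0.png',o)
E
```

```text
(no output)
```

View pics/crop0.png

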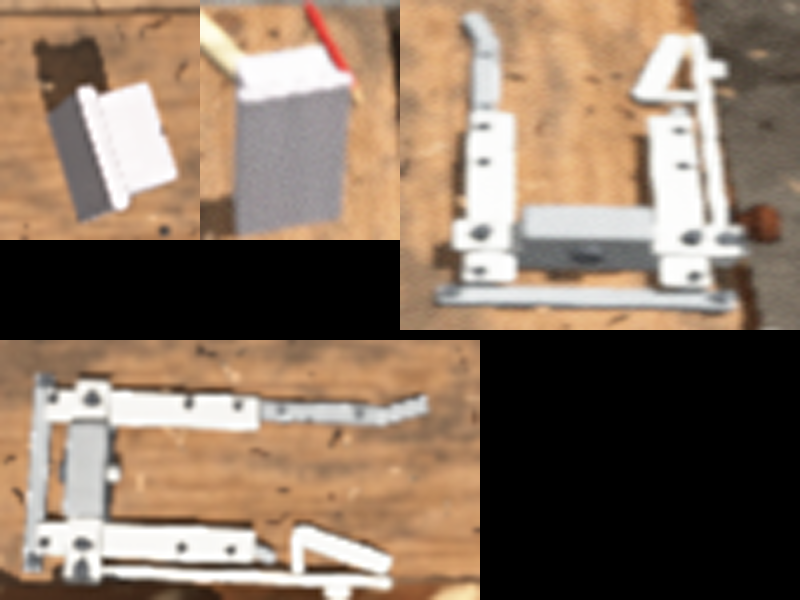

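```bash
python3 - <<'E'
from h import *
np.set_printoptions(precision=4,suppress=True)
C={n:cam(n) for n in('side','top')}
# fit mould pose from outlines: footprint corners (box 42x76x120 approx) via outline distance
M={n:finder.outline_of(n,'mould') for n in C}
for n in M: print(n,[(round(m['conf'],2),np.round(m['extent'],1).tolist(),int(m['pixels'].sum())) for m in M[n][:2]])
prof=np.array([[21,38],[21,-38],[11,-38],[11,-30],[-21,-30],[-21,30],[11,30],[11,38]])/1e3
def proj(c,X):
    K=np.array([[c['f'],0,c['cx']],[0,c['f'],c['cy']],[0,0,1.]])
    return cv2.projectPoints(X,cv2.Rodrigues(c['R'])[0],c['t'],K,np.array([c['k1'],0,0,0,0.]))[0][:,0]
def mask(c,p):
    x,y,a=p; R=np.array([[np.cos(a),-np.sin(a)],[np.sin(a),np.cos(a)]])
    m=np.zeros((1600,2560),np.uint8)
    P=prof@R.T+[x,y]
    F=lambda X: cv2.fillPoly(m,[np.round(proj(c,X)*64+ 30).astype(np.int32)],1,shift=4)
    for z in(0,.12): F(np.c_[P,np.full(8,z)])
    for i in range(8):
        q=P[[i,(i+1)%8]]; F(np.array([[*q[0],0],[*q[1],0],[*q[1],.12],[*q[0],.12]]))
    return cv2.resize(m.astype(np.float32),(640,400),interpolation=cv2.INTER_AREA)
T={n:M[n][0]['pixels'].astype(np.float32) for n in C}
def cost(p): return sum(np.abs(mask(C[n],p)-T[n]).sum() for n in C)
from scipy.optimize import minimize
best=[]
for deg in range(0,360,20):
    r=minimize(lambda v:cost([v[0]/100,v[1]/100,v[2]]),[45.5,-34.5,np.radians(deg)],method='Nelder-Mead',options=dict(initial_simplex=[[45.5,-34.5,np.radians(deg)],[46.3,-34.5,np.radians(deg)],[45.5,-33.7,np.radians(deg)],[45.5,-34.5,np.radians(deg+12)]],maxiter=80))
    best.append((r.fun,r.x[0]/100,r.x[1]/100,np.degrees(r.x[2])%360))
for b in sorted(best)[:6]: print(np.array(b))
o=bot.get_obs();print({k:np.round(o[k],3).tolist() for k in o})
for th in['heel_block','sanding_block']:
    for n in C: print(th,n,[(round(m['conf'],2),onz(C[n],m['position'],0.0)[:2]) for m in finder.mark_of(n,th)[:3]])
E
```

```text
side [(0.89, [339.8, 154.1, 32.2, 49.5], 1164)]
top [(0.84, [408.5, 207.7, 34.0, 31.7], 769)]
[116.5      0.4572  -0.3422 106.8233]
[118.1875   0.4573  -0.3418 106.1317]
[119.3125   0.4573  -0.342  106.4839]
[120.4375   0.4572  -0.3419 105.9568]
[120.75     0.4574  -0.3421 107.273 ]
[121.3125   0.4574  -0.3422 106.9194]
{'time': 1.0, 'q': [68.755, 4.978, 10.078, 95.101, 0.002, 90.0], 'qd': [0.017, -0.055, 0.017, 0.065, -0.023, -0.037], 'joint_efforts': [0.0, -52.011, 46.486, 0.002, -0.0, 0.0], 'ee_pos': [0.199, 0.513, 0.231], 'tcp_rot': [-179.999, -0.002, 158.755], 'wrist_force': [-0.13, -0.208, -0.481], 'torque': [0.004, -0.069, 0.01], 'grasp_force': 0.0, 'opening': 0.086}
heel_block side [(0.84, array([ 0.586 , -0.0053])), (0.75, array([0.5956, 0.063 ]))]
heel_block top [(0.74, array([ 0.5897, -0.011 ])), (0.71, array([0.5948, 0.0578])), (0.5, array([ 0.4527, -0.3424]))]
sanding_block side [(0.59, array([0.6155, 0.1366]))]
sanding_block top [(0.78, array([0.6037, 0.1432]))]
```

The back plate (flat grey face) already faces the bed, so the mould tips towards +y. The foot is at (0.457,-0.342) with own x at 106.5°. I'll grip near the top with the tool tilted about 50° from the front, tip about the back edge, then regrip.

```bash
cat >> h.py <<'E'
np.set_printoptions(precision=4,suppress=True)
def plan(p,R):
    o=bot.get_obs(); R0=Ro.from_euler('xyz',o['tcp_rot'],degrees=True).as_matrix()
    print('pos',o['ee_pos'],'rot',o['tcp_rot'],'q',np.round(o['q'],1),'F',np.round(o['wrist_force'],1),'open',o['opening'],o['grasp_force'],'t',o['time'])
    d=np.array(p)-np.array(o['ee_pos'])
    print('shift tool mm',1e3*R0.T@d,'| rotvec deg',np.degrees(Ro.from_matrix(R0.T@R).as_rotvec()),'| shift after turn',1e3*R.T@d)
def ori(ydeg,tilt):
    "tool y at azimuth ydeg; tool z leans by tilt from down towards azimuth ydeg+90"
    a=np.radians(ydeg);y=np.array([np.cos(a),np.sin(a),0]);u=np.array([-np.sin(a),np.cos(a),0]);t=np.radians(tilt)
    z=u*np.sin(t)-np.array([0,0,np.cos(t)]); return np.c_[np.cross(y,z),y,z]
E
python3 -m inch '[[[100,-20,-25,0,0,0,0],[100,-31,-40,0,0,0,0],[100,-31,-40,0,0,0,0],[100,-31,-40,0,0,0,0],[100,-31,-40,0,0,0,0],[100,-31,-40,0,0,0,0],[100,-31,-40,0,0,0,0],[100,-31,-40,0,0,0,0]]]'
python3 -m inch '[[[100,-31,-40,0,0,0,0],[100,-31,-40,0,0,0,0],[100,-31,-40,0,0,0,0],[100,-31,-40,0,0,0,0],[100,-31,-40,0,0,0,0],[100,-31,-40,0,0,0,0],[100,-31,-40,0,0,0,0],[100,-31,-40,0,0,0,0]]]'
python3 -m inch '[[[100,-31,-40,0,0,0,0],[100,-31,-40,0,0,0,0],[100,-31,-40,0,0,0,0],[100,-23,-24,0,0,0,0],[100,0,0,0,0,0,0]]]'
python3 - <<'E'
from h import *
u=np.array([np.cos(np.radians(106.5)),np.sin(np.radians(106.5)),0]); R=ori(16.5,50)
T=np.array([.4572,-.342,.092])+.002*u
plan(T-.11*R[:,2],R)
E
```

```text
time: 2.2
ee_pos: [0.3098, 0.141, 0.2315]
tcp_rot: [180.0, 0.0, 158.8]
wrist_force: [0.6, 0.9, 0.1]
opening: 0.0856
grasp_force: 0.0
time: 3.2
ee_pos: [0.425, -0.2475, 0.2314]
tcp_rot: [180.0, 0.0, 158.7]
wrist_force: [1.0, 0.1, -0.8]
opening: 0.0852
grasp_force: 0.0
time: 3.82
ee_pos: [0.4809, -0.4236, 0.2295]
tcp_rot: [180.0, -0.1, 158.7]
wrist_force: [-0.2, 0.0, 0.2]
opening: 0.0854
grasp_force: 0.0
pos [ 0.4809 -0.4236  0.2295] rot [179.962   -0.1148 158.6596] q [-41.4  18.2  25.3  97.2  -0.  -20. ] F [-0.2  0.   0.2] open 0.08539944051580185 0.0 t 3.825
shift tool mm [ 1.1751  2.3355 66.7691] | rotvec deg [-22.7288  46.2887  48.7009] | shift after turn [-49.4208   0.4263  44.9705]
```

```bash
python3 -m inch '[[[100,0,0,0,-2.84,5.79,6.09],[100,0,0,0,-2.84,5.79,6.09],[100,0,0,0,-2.84,5.79,6.09],[100,0,0,0,-2.84,5.79,6.09],[100,0,0,0,-2.84,5.79,6.09],[100,0,0,0,-2.84,5.79,6.09],[100,0,0,0,-2.84,5.79,6.09],[100,0,0,0,-2.84,5.79,6.09]]]'
python3 -m inch '[[[100,-25,0,22,0,0,0],[100,-24,0,22,0,0,0],[100,0,0,0,0,0,0],[100,0,0,0,0,0,0]]]'
python3 - <<'E'
from h import *
u=np.array([np.cos(np.radians(106.5)),np.sin(np.radians(106.5)),0]); R=ori(16.5,50)
T=np.array([.4572,-.342,.092])+.002*u
plan(T,R)
C={n:cam(n) for n in('side','top')}
o=np.zeros((600,800,3),np.uint8)
o[:300,:400]=cv2.resize(C['side']['pixels'][80:230,280:480],(400,300));o[:300,400:]=cv2.resize(C['top']['pixels'][140:290,340:540],(400,300))
cv2.imwrite('pics/a.png',o[:300,:,::-1])
E
```

```text
time: 4.82
ee_pos: [0.5181, -0.4212, 0.108]
tcp_rot: [173.9, -37.7, 108.2]
wrist_force: [0.1, -0.4, 0.3]
opening: 0.0852
grasp_force: 0.0
time: 5.32
ee_pos: [0.5261, -0.4318, 0.0455]
tcp_rot: [173.8, -37.5, 108.4]
wrist_force: [0.2, 1.0, -0.4]
opening: 0.0855
grasp_force: 0.0
pos [ 0.5261 -0.4318  0.0455] rot [173.8322 -37.4727 108.4194] q [-47.6  64.6  66.2 124.5  20.1  20. ] F [ 0.2  1.  -0.4] open 0.08554066543478113 0.0 t 5.325
shift tool mm [114.7013 -39.8658  25.2575] | rotvec deg [ 4.8133 12.4366  2.062 ] | shift after turn [104.7606 -40.5486  52.5799]
```

View pics/a.png

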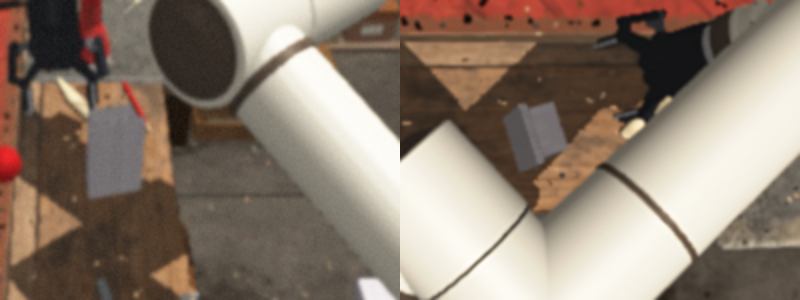

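The arm ran into its reach and q4 limits, because the wrist is long. I'll fit a quick kinematic model from these readings and choose a feasible tilt.

```bash
cat > ik.py <<'E'
from h import *
L1,L2,La,Lt,h=.411,.5165,.129,.282,.187
lo=np.radians([-179,-48.5,-65.8,-126,-82.7]);hi=np.radians([179,103.8,70.7,130.5,87])
def fk(q):
    q1,q2,q3,q4,q5=q; s=np.array([-np.sin(q1),np.cos(q1),0]);r=np.array([np.cos(q1),np.sin(q1),0]);k=np.array([0,0,1.])
    dr=lambda a:np.sin(a)*r+np.cos(a)*k
    w=h*k+L1*dr(q2)+L2*dr(q2-q3+np.pi/2); a=dr(q2-q3+q4+np.pi/2)
    z=np.cos(q5)*a+np.sin(q5)*s
    return w+La*a+Lt*z,z
def ik(p,z):
    best=None
    for s in(1,-1):
        x0=np.clip([np.arctan2(p[1],p[0]),.5,.5,1.7,.2*s],lo+.01,hi-.01)
        r=least_squares(lambda q:np.r_[fk(q)[0]-p,.3*(fk(q)[1]-z)],x0,bounds=(lo,hi))
        if best is None or r.cost<best.cost: best=r
    return np.degrees(best.x),np.sqrt(2*best.cost)
E
python3 - <<'E'
from ik import *
print(fk(np.radians([-47.6,64.6,66.2,124.5,20.1])), ori(16.5,50)[:,2])
az=np.radians(106.5);u=np.array([np.cos(az),np.sin(az),0]);O=np.array([.4572,-.342,0]);piv=O+.021*u;v=np.array([-u[1],u[0],0])
for t0 in (25,35,40,45,50,55):
  for back in(.12,.08,.05): 
    R=ori(16.5,t0); T=O+.0*u+[0,0,.095]; print(t0,'standoff',back,*[np.round(a,3) for a in ik(T-back*R[:,2],R[:,2])])
  for ph in(0,30,60,90):
    Rt=Ro.from_rotvec(v*np.radians(ph)).as_matrix()   # tips top towards +u
    p=piv+Rt@(T-piv); print('   ph',ph,p,*[np.round(a,3) for a in ik(p,Rt@R[:,2])])
E
```

```text
(array([ 0.5258, -0.4321,  0.0471]), array([-0.0902,  0.6084, -0.7885])) [-0.2176  0.7345 -0.6428]
25 standoff 0.12 [-44.968  37.659  45.038 119.657  11.646] 0.0
25 standoff 0.08 [-44.307  34.368  36.178 113.96   11.896] 0.0
25 standoff 0.05 [-43.793  32.499  30.482 110.032  12.089] 0.0
   ph 0 [ 0.4572 -0.342   0.095 ] [-42.898  30.222  22.227 103.873  12.424] 0.0
   ph 30 [ 0.4429 -0.2938  0.0928] [-31.791  -0.435 -11.097  75.601  -3.324] 0.0
   ph 60 [ 0.4309 -0.253   0.0657] [-14.279 -19.737 -37.285  52.739 -29.524] 0.0
   ph 90 [ 0.4243 -0.2308  0.021 ] [  2.325 -14.871 -54.56   22.604 -61.487] 0.0
35 standoff 0.12 [-47.146  50.427  60.028 130.5    14.88 ] 0.008
35 standoff 0.08 [-46.35   47.007  50.754 125.672  15.173] 0.0
35 standoff 0.05 [-45.736  43.714  42.888 120.955  15.497] 0.0
   ph 0 [ 0.4572 -0.342   0.095 ] [-44.653  39.714  32.24  114.047  16.065] 0.0
   ph 30 [ 0.4429 -0.2938  0.0928] [-35.197   7.158  -3.148  83.622   3.097] 0.0
   ph 60 [ 0.4309 -0.253   0.0657] [-19.268 -15.725 -31.095  59.385 -20.054] 0.0
   ph 90 [ 0.4243 -0.2308  0.021 ] [ -1.484 -18.398 -50.
[... 1396 characters left out ...]
6.403  11.056] 0.0
   ph 60 [ 0.4309 -0.253   0.0657] [-26.303  -7.245 -21.048  69.364  -7.32 ] 0.0
   ph 90 [ 0.4243 -0.2308  0.021 ] [ -8.69  -19.199 -43.997  45.548 -35.567] 0.0
55 standoff 0.12 [-50.451  54.533  56.249 130.5    21.309] 0.085
55 standoff 0.08 [-49.425  54.515  52.816 130.5    21.354] 0.063
55 standoff 0.05 [-48.623  54.642  50.388 130.5    21.457] 0.046
   ph 0 [ 0.4572 -0.342   0.095 ] [-47.213  55.144  46.646 130.5    21.76 ] 0.018
   ph 30 [ 0.4429 -0.2938  0.0928] [-40.558  23.928  13.42  100.864  13.286] 0.0
   ph 60 [ 0.4309 -0.253   0.0657] [-28.431  -3.894 -17.521  72.838  -3.538] 0.0
   ph 90 [ 0.4243 -0.2308  0.021 ] [-11.314 -18.353 -41.432  48.827 -30.485] 0.0
```

```bash
python3 - <<'E'
from ik import *
u=np.array([np.cos(np.radians(106.5)),np.sin(np.radians(106.5)),0]); R=ori(16.5,40)
T=np.array([.4572,-.342,.088])+.002*u
p=T-.05*R[:,2]+[0,0,.03]; print(p,ik(p,R[:,2])); plan(p,R)
E
```

```text
[ 0.4658 -0.3709  0.1563] (array([-46.4811,  49.4602,  51.8469, 129.1655,  16.9782]), np.float64(4.328084426681481e-08))
pos [ 0.5262 -0.4322  0.0459] rot [173.7853 -37.3855 108.4382] q [-47.7  64.5  66.3 124.5  20.1  20. ] F [-0.5 -0.5  0.4] open 0.0850826602828385 0.0 t 5.425
shift tool mm [128.419  -33.3512 -44.6374] | rotvec deg [5.0015 2.5292 1.6529] | shift after turn [129.1268 -40.5796 -35.7185]
```

```bash
python3 -m inch '[[[100,0,0,-10,5,2.5,1.65],[100,32,-10,-6,0,0,0],[100,32,-10,-6,0,0,0],[100,32,-10,-7,0,0,0],[100,33,-10,-7,0,0,0],[100,0,0,0,0,0,0],[100,0,0,0,0,0,0]]]'
python3 - <<'E'
from ik import *
u=np.array([np.cos(np.radians(106.5)),np.sin(np.radians(106.5)),0]); R=ori(16.5,40)
T=np.array([.4572,-.342,.088])+.002*u
plan(T,R)
C={n:cam(n) for n in('side','top')}
o=np.zeros((300,800,3),np.uint8)
o[:300,:400]=cv2.resize(C['side']['pixels'][90:210,280:440],(400,300),interpolation=cv2.INTER_CUBIC);o[:300,400:]=cv2.resize(C['top']['pixels'][150:270,340:500],(400,300),interpolation=cv2.INTER_CUBIC)
cv2.imwrite('pics/b.png',o[:,:,::-1])
E
```

```text
time: 6.3
ee_pos: [0.4451, -0.3525, 0.1594]
tcp_rot: [179.8, -40.2, 106.5]
wrist_force: [-0.0, 0.6, 0.4]
opening: 0.0852
grasp_force: 0.0
pos [ 0.4451 -0.3525  0.1594] rot [179.8361 -40.1921 106.463 ] q [-46.8  44.3  43.8 126.5  17.   21. ] F [-0.   0.6  0.4] open 0.08516443464274603 0.0 t 6.3
shift tool mm [-39.462   14.4079  60.1242] | rotvec deg [ 0.1877 -0.1921 -0.0286] | shift after turn [-39.2676  14.5854  60.2087]
```

View pics/b.png

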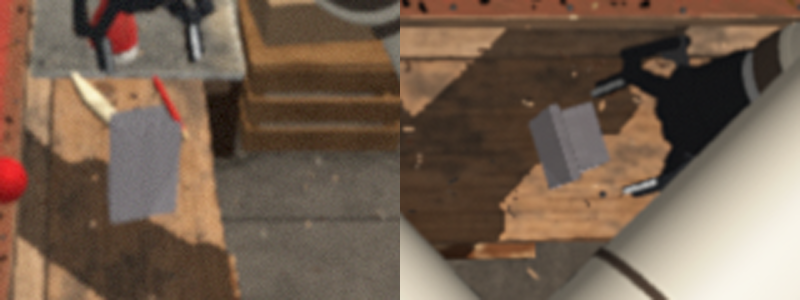

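```bash
python3 -m inch '[[[100,-20,7.2,0,0.2,-0.2,0],[100,-19.3,7.3,0,0,0,0],[100,0,0,0,0,0,0],[100,0,0,20,0,0,0],[100,0,0,20,0,0,0],[100,0,0,20,0,0,0],[100,0,0,0,0,0,0]]]'
python3 - <<'E'
from ik import *
u=np.array([np.cos(np.radians(106.5)),np.sin(np.radians(106.5)),0]); R=ori(16.5,40)
T=np.array([.4572,-.342,.088])+.002*u
plan(T,R)
for n in('side','top'):
    c=cam(n); m=finder.outline_of(n,'mould'); print([(x['conf'],x['extent']) for x in m[:1]])
E
```

```text
time: 7.28
ee_pos: [0.4555, -0.3389, 0.0876]
tcp_rot: [-179.8, -40.2, 106.4]
wrist_force: [0.5, 0.1, 0.4]
opening: 0.0854
grasp_force: 0.0
pos [ 0.4555 -0.3389  0.0876] rot [-179.8414  -40.1758  106.414 ] q [-45.4  43.9  35.4 118.2  17.6  22.3] F [0.5 0.1 0.4] open 0.08540235656271272 0.0 t 7.275
shift tool mm [-0.8811  0.7111 -1.2609] | rotvec deg [-0.1032 -0.1759 -0.0656] | shift after turn [-0.8858  0.7123 -1.2569]
[(0.64, [338.8, 154.2, 31.0, 50.9])]
[(0.59, [408.6, 209.1, 30.9, 32.1])]
```

```bash
python3 -m inch '[[[40,0,0,0,0,0,0],[40,0,0,0,0,0,0],[40,0,0,0,0,0,0],[40,0,0,0,0,0,0],[40,0,0,0,0,0,0],[40,0,0,0,0,0,0]]]' 45
python3 - <<'E'
from ik import *
o=bot.get_obs(); R=Ro.from_euler('xyz',o['tcp_rot'],degrees=True).as_matrix();print(o['torque'],o['wrist_force'])
u=np.array([np.cos(np.radians(106.5)),np.sin(np.radians(106.5)),0])
piv=np.array([.4572,-.342,0])+.021*u
d=R.T@(piv-np.array(o['ee_pos'])); print('pivot in tool mm',1e3*d)
# tipping by a about own y (tool -y axis sense)
for a in(3,5,9,10): 
    Q=Ro.from_rotvec([0,-np.radians(a),0]).as_matrix(); print(a,'shift',1e3*(d-Q@d))
E
```

```text
time: 8.22
ee_pos: [0.4564, -0.3401, 0.0883]
tcp_rot: [-180.0, -40.0, 106.5]
wrist_force: [3.0, -2.6, 4.5]
opening: 0.0593
grasp_force: 50.0
[-0.5934 -0.4165 -0.2528] [ 2.9602 -2.5799  4.522 ]
pivot in tool mm [-42.2395   0.2435  79.7965]
3 shift [4.1183 0.     2.32  ]
5 shift [ 6.794  -0.      3.9851]
9 shift [11.9629  0.      7.5901]
10 shift [13.2148  0.      8.5471]
```

```bash
python3 -m inch '[[[40,4.1,0,2.3,0,-3,0],[40,4.1,0,2.3,0,-3,0],[40,4.1,0,2.3,0,-3,0],[40,6.8,0,4,0,-5,0],[40,6.8,0,4,0,-5,0],[40,6.8,0,4,0,-5,0]]]'; python3 - <<'E'
from h import *
o=bot.get_obs();R=Ro.from_euler('xyz',o['tcp_rot'],degrees=True).as_matrix();print(o['torque'],o['wrist_force'],R.T@np.array([-.5,.5,0]))
u=np.array([np.cos(np.radians(106.5)),np.sin(np.radians(106.5)),0])
print('pivot est',o['ee_pos']+R@[-.04224,.0002,.0798], np.array([.4572,-.342,0])+.021*u, 'q',o['q'],o['grasp_force'])
E
```

```text
time: 8.98
ee_pos: [0.4456, -0.3039, 0.0879]
tcp_rot: [-180.0, -15.9, 106.5]
wrist_force: [1.6, -0.3, 0.4]
opening: 0.0592
grasp_force: 49.5
[-0.6062 -0.5097  0.0136] [ 1.5901 -0.2849  0.3887] [ 0.5976 -0.3375  0.17  ]
pivot est [ 0.4511 -0.3219 -0.0004] [ 0.4512 -0.3219  0.    ] q [-38.9754  16.3549   5.6877  92.5276   8.882   33.5143] 49.499234278240465
```

```bash
python3 -m inch '[[[40,6.8,0,4,0,-5,0],[40,6.8,0,4,0,-5,0],[40,6.8,0,4,0,-5,0],[40,6.8,0,4,0,-5,0],[40,6.8,0,4,0,-5,0],[40,6.8,0,4,0,-5,0],[40,6.8,0,4,0,-5,0],[40,6.8,0,4,0,-5,0]]]'; python3 - <<'E'
from h import *
o=bot.get_obs();R=Ro.from_euler('xyz',o['tcp_rot'],degrees=True).as_matrix();print(o['torque'],o['wrist_force'])
print('pivot est',o['ee_pos']+R@[-.04224,.0002,.0798], 'q',o['q'],o['grasp_force'])
E
```

```text
time: 9.98
ee_pos: [0.4303, -0.2535, 0.0552]
tcp_rot: [-179.9, 24.1, 106.5]
wrist_force: [1.5, -1.4, -1.8]
opening: 0.0597
grasp_force: 49.2
[-0.0665 -0.1522  0.2109] [ 1.4571 -1.403  -1.815 ]
pivot est [ 0.4506 -0.3217 -0.0004] q [-19.619  -17.1195 -32.9356  59.4538 -19.3198  51.3602] 49.19222874893421
```

```bash
python3 -m inch '[[[40,6.8,0,4,0,-5,0],[40,6.8,0,4,0,-5,0],[40,6.8,0,4,0,-5,0],[40,6.8,0,4,0,-5,0],[40,4.1,0,2.3,0,-3,0],[40,2.7,0,1.5,0,-2,0],[40,0,0,0,0,0,0]]]'; python3 - <<'E'
from h import *
o=bot.get_obs();R=Ro.from_euler('xyz',o['tcp_rot'],degrees=True).as_matrix();print(o['torque'],o['wrist_force'])
print('pivot est',o['ee_pos']+R@[-.04224,.0002,.0798], 'q',o['q'],o['grasp_force'])
C={n:cam(n) for n in('side','top')}
o=np.zeros((300,800,3),np.uint8)
o[:300,:400]=cv2.resize(C['side']['pixels'][120:270,280:480],(400,300),interpolation=cv2.INTER_CUBIC);o[:300,400:]=cv2.resize(C['top']['pixels'][150:300,280:480],(400,300),interpolation=cv2.INTER_CUBIC)
cv2.imwrite('pics/c.png',o[:,:,::-1])
E
```

```text
time: 10.85
ee_pos: [0.4251, -0.2372, 0.0194]
tcp_rot: [-179.7, 48.9, 106.7]
wrist_force: [-2.7, 2.1, 0.2]
opening: 0.0597
grasp_force: 49.6
[ 0.5116  0.7115 -0.6719] [-2.7275  2.1419  0.1632]
pivot est [ 0.4502 -0.3214 -0.0012] q [ -4.8625 -23.4503 -50.708   40.186  -44.6498  59.1798] 49.61308159399778
```

View pics/c.png

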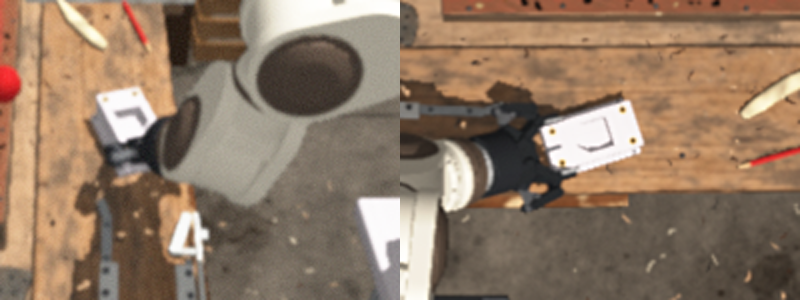

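The mould lies on its back with the cavity up and its upper end towards the bed. I'll release it, back out along the tool and look again.

```bash
python3 -m inch '[[[100,0,0,0,0,0,0],[100,0,0,0,0,0,0],[100,0,0,0,0,0,0],[100,0,0,-20,0,0,0],[100,0,0,-30,0,0,0],[100,0,0,-40,0,0,0],[100,40,0,-10,0,8,0],[100,40,0,-10,0,8,0]]]'
python3 -m inch '[[[100,0,0,0,0,8,0],[100,0,0,0,0,8,0],[100,0,0,0,0,8,0],[100,0,0,0,0,8.5,0],[100,0,0,0,0,0,0],[100,0,0,0,0,0,0]]]'
python3 - <<'E'
from h import *
C={n:cam(n) for n in('side','top')}
import pickle
M={n:{t:finder.mark_of(n,t) for t in['mould','mould_top','mould_back','mould_cavity','bed','bed_far','bed_guide']} for n in C}
O={n:finder.outline_of(n,'mould') for n in C}
pickle.dump((C,M,O),open('l.pkl','wb'))
for t in M['top']:
    print(t,[(n,m['conf'],onz(C[n],m['position'],{'mould':.021,'mould_top':.021,'mould_cavity':.042,'bed_guide':.009}.get(t,0))[:2]) for n in C for m in M[n][t][:2]])
o=bot.get_obs();print(o['ee_pos'],o['tcp_rot'],o['q'])
s=np.zeros((600,800,3),np.uint8)
s[:300,:400]=cv2.resize(C['side']['pixels'][130:280,280:480],(400,300),interpolation=cv2.INTER_CUBIC);s[:300,400:]=cv2.resize(C['top']['pixels'][150:300,240:440],(400,300),interpolation=cv2.INTER_CUBIC)
cv2.imwrite('pics/d.png',s[:300,:,::-1])
E
```

```text
time: 11.95
ee_pos: [0.3864, -0.1031, 0.0369]
tcp_rot: [-180.0, 32.7, 106.5]
wrist_force: [-0.9, 0.4, -0.3]
opening: 0.0856
grasp_force: 0.0
time: 12.7
ee_pos: [0.3862, -0.1048, 0.0367]
tcp_rot: [-179.9, 0.5, 106.5]
wrist_force: [0.1, -0.0, -0.1]
opening: 0.0848
grasp_force: 0.0
mould [('side', 0.77, array([ 0.4486, -0.3281])), ('top', 0.94, array([ 0.4438, -0.3253])), ('top', 0.5, array([ 0.5935, -0.0147]))]
mould_top [('side', 0.62, array([ 0.4174, -0.2075])), ('top', 0.72, array([ 0.4125, -0.2074]))]
mould_back [('side', 0.55, array([ 0.4291, -0.2661])), ('top', 0.67, array([ 0.4317, -0.2619]))]
mould_cavity [('side', 0.67, array([0.596, 0.023])), ('top', 0.9, array([ 0.4272, -0.2667]))]
bed []
bed_far [('side', 0.64, array([0.4291, 0.105 ])), ('top', 0.76, array([0.4302, 0.107 ]))]
bed_guide [('side', 0.55, array([ 0.4665, -0.1243]))]
[ 0.3865 -0.1047  0.0369] [-179.9319    0.4294  106.4766] [-14.87   -15.3807 -30.3157  74.8998  -0.4022  58.6531]
```

View pics/d.png

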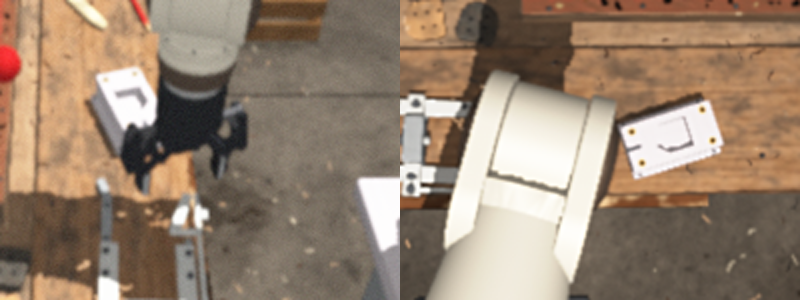

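The mould is flat at foot (0.450,-0.321), axis 106.6°, and nothing else has moved. The gripper is low near the hook, so I'll raise it straight away, then refine the bed pose from the first, unobstructed pictures.

```bash
python3 -m inch '[[[100,0,0,-40,0,0,0],[100,0,0,-50,0,0,0],[100,0,0,-50,0,0,0],[100,0,0,0,0,0,0]]]'
python3 - <<'E'
from h import *
import pickle
C,_,_=pickle.load(open('l.pkl','rb')); c=C['top']; s=C['side']
for nm,p,z in [('far rail inner a',(252.5,208.2),.0185),('b',(289.5,209.5),.0185),('near rail inner a',(253,232.5),.0185),('b',(288.75,234.5),.0185),('guide a',(290.5,207),.009),('b',(318.75,207.75),.009),('guide outer a',(291,203),.009),('b',(318,205),.009)]:
    print(nm,onz(c,p,z)[:2])
# side crop: scale x 400/85, y 330/105, origin (315,215)
f=lambda x,y:(315+x*85/400,215+y*105/330)
for nm,p,z in [('far rail inner a',f(515,115),.0185),('b',f(516,218),.0185),('near inner a',f(648,118),.0185),('b',f(655,210),.0185),('guide inner a',f(500,108),.009),('b',f(498,45),.009)]:
    p=(p[0]-85*400/400,p[1]); print('side',nm,onz(s,p,z)[:2])
# subpixel edges in top0
t=cv2.imread('pics/top0.png',0).astype(float)
for col in range(256,290,6):
    print(col,[int(v) for v in t[198:242,col]])
E
```

```text
time: 14.1
ee_pos: [0.3879, -0.104, 0.1807]
tcp_rot: [179.8, 0.6, 106.5]
wrist_force: [0.7, -0.4, -0.5]
opening: 0.0856
grasp_force: 0.0
far rail inner a [0.4625 0.0573]
b [ 0.4584 -0.0404]
near rail inner a [0.3985 0.0552]
b [ 0.3927 -0.0386]
guide a [ 0.4661 -0.0424]
b [ 0.4636 -0.1174]
guide outer a [ 0.4768 -0.0437]
b [ 0.471  -0.1155]
side far rail inner a [ 0.4591 -0.0365]
side b [0.4627 0.0547]
side near inner a [ 0.3939 -0.0334]
side b [0.3981 0.0483]
side guide inner a [ 0.4655 -0.0511]
side b [ 0.4641 -0.1149]
256 [94, 146, 253, 251, 247, 246, 246, 246, 248, 248, 199, 146, 141, 148, 152, 152, 155, 155, 153, 152, 150, 151, 154, 152, 148, 150, 155, 159, 160, 156, 151, 153, 146, 88, 92, 199, 251, 250, 249, 248, 248, 251, 254, 196]
262 [95, 96, 194, 245, 247, 247, 246, 246, 249, 249, 198, 147, 150, 156, 155, 153, 162, 170, 164, 156, 160, 165, 167, 156, 148, 152, 162, 167, 165, 160, 153, 155, 150, 91, 54, 144, 250, 251, 248, 248, 248, 250, 253, 217]
268 [97, 70, 143, 241, 249, 247, 246, 246, 248, 248, 211, 165, 169, 164, 160, 152, 156, 161, 158, 158, 163, 168, 165, 157, 149, 148, 157, 169, 167, 158, 153, 158, 156, 96, 48, 152, 255, 252, 249, 247, 236, 239, 247, 239]
274 [128, 83, 134, 244, 243, 241, 246, 246, 248, 248, 232, 177, 153, 156, 156, 152, 145, 141, 143, 151, 160, 165, 165, 161, 152, 144, 153, 169, 168, 158, 151, 147, 143, 108, 59, 154, 255, 252, 247, 248, 248, 249, 253, 255]
280 [131, 74, 136, 249, 250, 245, 245, 245, 245, 248, 245, 204, 165, 162, 160, 156, 151, 147, 146, 151, 162, 168, 167, 158, 150, 148, 156, 165, 161, 154, 150, 152, 155, 141, 82, 94, 200, 247, 249, 250, 246, 237, 251, 255]
286 [149, 140, 126, 191, 227, 236, 242, 245, 246, 249, 252, 211, 155, 148, 156, 162, 156, 151, 151, 152, 156, 161, 164, 160, 154, 150, 152, 156, 149, 143, 140, 141, 141, 129, 80, 58, 150, 248, 251, 249, 249, 249, 253, 254]
```

Bed mouth is at (0.4255,-0.038), axis at 87.3°, from two consistent views. Next I'll regrip near the foot with the tool vertical.

```bash
python3 - <<'E'
from ik import *
R=ori(16.6,0);p=[.445,-.306,.12]; plan(p,R); print(ik(np.array(p),R[:,2]))
E
```

```text
pos [ 0.3879 -0.104   0.1807] rot [179.7727   0.6076 106.4793] q [-14.7 -16.6 -15.4  90.7  -0.4  58.8] F [ 0.7 -0.4 -0.5] open 0.0856021619313737 0.0 t 14.1
shift tool mm [-209.246    -2.7893   62.9061] | rotvec deg [ 0.2266  0.6078 -0.1195] | shift after turn [-209.8956   -2.9819   60.6942]
(array([-34.514 ,   3.8782,  -3.4699,  82.6519,   0.    ]), np.float64(4.223468441926298e-11))
```

```bash
python3 -m inch '[[[100,-30,0,0,0.2,0.6,0],[100,-40,-1,0,0,0,0],[100,-40,-1,10,0,0,0],[100,-40,-1,15,0,0,0],[100,-35,0,15,0,0,0],[100,-25,0,20,0,0,0],[100,0,0,0,0,0,0]]]'; python3 -m inch '[[[100,0,0,30,0,0,0],[100,0,0,30,0,0,0],[100,0,0,20,0,0,0],[100,0,0,10,0,0,0],[100,0,0,0,0,0,0]]]'; python3 - <<'E'
from ik import *
plan([.4452,-.306,.024],ori(16.6,0))
E
```

```text
time: 14.98
ee_pos: [0.4417, -0.3062, 0.1137]
tcp_rot: [-179.6, -0.4, 106.4]
wrist_force: [-0.3, 0.4, 1.0]
opening: 0.085
grasp_force: 0.0
time: 15.6
ee_pos: [0.442, -0.3051, 0.0266]
tcp_rot: [-179.7, -0.2, 106.5]
wrist_force: [0.4, 0.3, -0.0]
opening: 0.0856
grasp_force: 0.0
pos [ 0.442  -0.3051  0.0266] rot [-179.7135   -0.2001  106.5027] q [-34.6   4.7 -13.   72.7  -0.1  38.9] F [ 0.4  0.3 -0. ] open 0.08560364526067836 0.0 t 15.6
shift tool mm [-1.7881  2.7801  2.6061] | rotvec deg [-0.2863 -0.2004 -0.0968] | shift after turn [-1.7836  2.764   2.6262]
```

```bash
python3 -m inch '[[[100,-1.8,2.8,2.6,-0.3,-0.2,0],[40,0,0,0,0,0,0],[40,0,0,0,0,0,0],[40,0,0,0,0,0,0],[40,0,0,0,0,0,0],[40,0,0,0,0,0,0]]]' 50; python3 - <<'E'
from ik import *
# target: mould axis on bed axis, TCP own z .016, top end at bed x=-0.14 (foot at -.26)
m=np.array([.4255,-.038]);a=np.radians(87.3);e=np.array([np.cos(a),np.sin(a)])
for x in(-.145,-.10): plan([*(m+(x-.104)*e),.024],ori(-2.7,0))
E
```

```text
time: 16.35
ee_pos: [0.4459, -0.3068, 0.025]
tcp_rot: [179.9, 0.1, 106.5]
wrist_force: [0.0, 0.1, 5.4]
opening: 0.0587
grasp_force: 55.3
pos [ 0.4459 -0.3068  0.025 ] rot [179.9078   0.0919 106.4806] q [-34.5   4.8 -13.   72.1   0.   39. ] F [0.  0.1 5.4] open 0.05872570476042529 55.253437757492065 t 16.35
shift tool mm [ 28.3429 -25.0919   0.9485] | rotvec deg [ 0.1067  0.0756 19.1807] | shift after turn [ 18.5246 -33.009    1.0343]
pos [ 0.4459 -0.3068  0.025 ] rot [179.9078   0.0919 106.4806] q [-34.5   4.8 -13.   72.1   0.   39. ] F [0.  0.1 5.4] open 0.05872570476042529 55.253437757492065 t 16.35
shift tool mm [ 70.8448 -10.3072   0.9042] | rotvec deg [ 0.1067  0.0756 19.1807] | shift after turn [ 63.5246 -33.009    1.0343]
```

```bash
python3 -m inch '[[[40,0,0,0,0,0,4.8],[40,0,0,0,0,0,4.8],[40,0,0,0,0,0,4.8],[40,0,0,0,0,0,4.8],[40,5,-10,0,0,0,0],[40,7,-12,0,0,0,0],[40,6,-11,0,0,0,0],[40,0,0,0,0,0,0]]]'; python3 - <<'E'
from ik import *
m=np.array([.4255,-.038]);a=np.radians(87.3);e=np.array([np.cos(a),np.sin(a)])
plan([*(m+(-.145-.104)*e),.024],ori(-2.7,0))
C={n:cam(n) for n in('side','top')}
for t,z in(('mould_top',.021),('mould',.021),('mould_cavity',.042)):
  for n in C: print(t,n,[(x['conf'],onz(C[n],x['position'],z)[:2]) for x in finder.mark_of(n,t)[:1]])
s=np.zeros((300,800,3),np.uint8)
s[:,:400]=cv2.resize(C['side']['pixels'][150:270,300:460],(400,300),interpolation=cv2.INTER_CUBIC);s[:,400:]=cv2.resize(C['top']['pixels'][160:280,260:420],(400,300),interpolation=cv2.INTER_CUBIC)
cv2.imwrite('pics/e.png',s[:,:,::-1])
E
```

```text
time: 17.35
ee_pos: [0.413, -0.2868, 0.025]
tcp_rot: [179.9, 0.1, 87.3]
wrist_force: [-3.8, 1.6, 9.3]
opening: 0.0588
grasp_force: 55.9
pos [ 0.413  -0.2868  0.025 ] rot [179.9135   0.0535  87.3327] q [-34.8  -0.3 -18.3  71.9   0.   57.9] F [-3.8  1.6  9.3] open 0.058827243590830455 55.88214576244354 t 17.35
shift tool mm [0.1618 0.7703 1.0388] | rotvec deg [0.0865 0.0535 0.0328] | shift after turn [0.1612 0.7718 1.0378]
mould_top side [(0.89, array([ 0.4213, -0.1879]))]
mould_top top [(0.65, array([ 0.4139, -0.1902]))]
mould side [(0.88, array([ 0.4125, -0.3204]))]
mould top []
mould_cavity side [(0.72, array([ 0.418 , -0.2392]))]
mould_cavity top [(0.56, array([ 0.4086, -0.2456]))]
```

View pics/e.png

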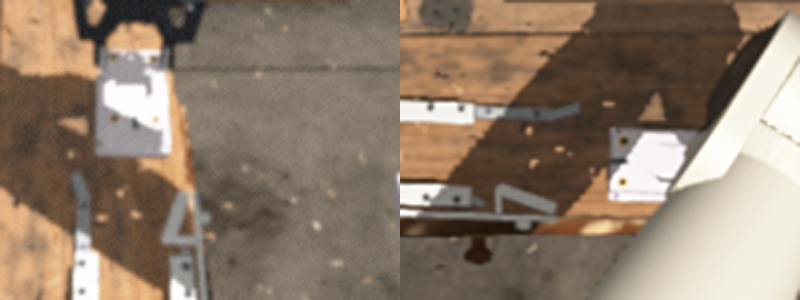

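```bash
python3 -m inch '[[[40,6,0.7,-0.3,0,0,0],[40,8,0,0,0,0,0],[40,8,0,0,0,0,0],[40,8,0,0,0,0,0],[40,8,0,0,0,0,0],[40,7,0,0,0,0,0],[40,0,0,0,0,0,0]]]'; python3 -m inch '[[[40,4,0,0,0,0,0],[40,4,0,0,0,0,0],[40,4,0,0,0,0,0],[40,4,0,0,0,0,0],[40,4,0,0,0,0,0]]]'
```

```text
time: 18.62
ee_pos: [0.4165, -0.2423, 0.025]
tcp_rot: [179.9, 0.1, 87.3]
wrist_force: [-0.4, -1.3, 7.2]
opening: 0.0585
grasp_force: 55.5
time: 19.25
ee_pos: [0.4174, -0.2233, 0.025]
tcp_rot: [179.9, 0.2, 87.3]
wrist_force: [-0.4, -6.2, 5.7]
opening: 0.0582
grasp_force: 55.4
```

```bash
for i in 1; do python3 -m inch '[[[40,4,0,0,0,0,0],[40,4,0,0,0,0,0],[40,4,0,0,0,0,0],[40,4,0,0,0,0,0]]]'; done; python3 -m inch '[[[40,4,0,0,0,0,0],[40,4,0,0,0,0,0],[40,4,0,0,0,0,0],[40,4,0,0,0,0,0]]]'; python3 - <<'E'
from h import *
C={n:cam(n) for n in('side','top')}
for t,z in(('mould_top',.021),):
  for n in C: print(t,n,[(x['conf'],onz(C[n],x['position'],z)[:2]) for x in finder.mark_of(n,t)[:1]])
s=np.zeros((300,800,3),np.uint8)
s[:,:400]=cv2.resize(C['side']['pixels'][180:285,310:450],(400,300),interpolation=cv2.INTER_CUBIC);s[:,400:]=cv2.resize(C['top']['pixels'][170:275,240:380],(400,300),interpolation=cv2.INTER_CUBIC)
cv2.imwrite('pics/f.png',s[:,:,::-1])
E
```

```text
time: 19.75
ee_pos: [0.4182, -0.2073, 0.025]
tcp_rot: [179.9, 0.2, 87.3]
wrist_force: [-0.3, -7.5, 3.9]
opening: 0.0586
grasp_force: 55.3
time: 20.25
ee_pos: [0.4194, -0.1916, 0.0251]
tcp_rot: [179.9, 0.2, 87.3]
wrist_force: [1.7, -8.4, 3.2]
opening: 0.0588
grasp_force: 55.2
mould_top side [(0.56, array([ 0.4261, -0.0873]))]
mould_top top [(0.57, array([ 0.4249, -0.0888]))]
```

View pics/f.png

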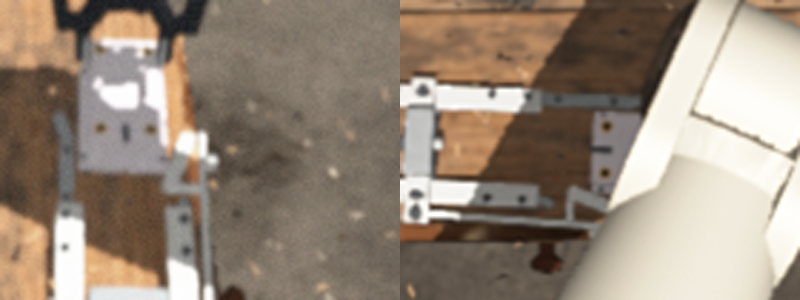

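Alignment looks good: the mould's front edge, at about (80–165,170) in the left crop, runs between the guide and the hook. I'll carry on while watching the forces.

```bash
python3 -m inch '[[[40,4,0,0,0,0,0],[40,4,0,0,0,0,0],[40,4,0,0,0,0,0],[40,4,0,0,0,0,0]]]'; python3 -m inch '[[[40,4,0,0,0,0,0],[40,4,0,0,0,0,0],[40,4,0,0,0,0,0]]]'; python3 -m inch '[[[40,3,0,0,0,0,0],[40,3,0,0,0,0,0],[40,3,0,0,0,0,0],[40,3,0,0,0,0,0]]]'
```

```text
time: 20.95
ee_pos: [0.4203, -0.1757, 0.0251]
tcp_rot: [179.8, 0.2, 87.3]
wrist_force: [2.6, -9.6, 3.0]
opening: 0.0585
grasp_force: 55.1
time: 21.32
ee_pos: [0.4208, -0.1634, 0.025]
tcp_rot: [179.8, 0.2, 87.3]
wrist_force: [2.5, -7.4, 2.6]
opening: 0.0589
grasp_force: 55.2
time: 21.82
ee_pos: [0.4214, -0.1515, 0.0251]
tcp_rot: [179.8, 0.2, 87.3]
wrist_force: [3.0, -7.5, 3.1]
opening: 0.0586
grasp_force: 55.2
```

```bash
python3 -m inch '[[[40,2,0,0,0,0,0],[40,2,0,0,0,0,0],[40,2,0,0,0,0,0],[40,2,0,0,0,0,0]]]'; python3 -m inch '[[[40,2,0,0,0,0,0],[40,2,0,0,0,0,0],[40,2,0,0,0,0,0],[40,2,0,0,0,0,0]]]';  python3 -m inch '[[[40,2,0,0,0,0,0],[40,2,0,0,0,0,0],[40,2,0,0,0,0,0],[40,2,0,0,0,0,0]]]'
```

```text
time: 22.32
ee_pos: [0.4217, -0.1435, 0.025]
tcp_rot: [179.8, 0.2, 87.3]
wrist_force: [2.1, -7.1, 3.6]
opening: 0.0583
grasp_force: 55.2
time: 22.82
ee_pos: [0.4221, -0.1355, 0.025]
tcp_rot: [179.8, 0.2, 87.3]
wrist_force: [2.4, -8.0, 4.0]
opening: 0.0588
grasp_force: 55.2
time: 23.32
ee_pos: [0.4225, -0.1275, 0.025]
tcp_rot: [179.8, 0.2, 87.3]
wrist_force: [3.1, -8.0, 4.2]
opening: 0.0588
grasp_force: 55.2
```

```bash
python3 -m inch '[[[40,3,0,0,0,0,0],[40,3,0,0,0,0,0],[40,3,0,0,0,0,0],[40,3,0,0,0,0,0],[40,3,0,0,0,0,0]]]'; python3 -m inch '[[[40,3,0,0,0,0,0],[40,3,0,0,0,0,0],[40,3,0,0,0,0,0],[40,3,0,0,0,0,0],[40,3,0,0,0,0,0]]]';  python3 -m inch '[[[40,3,0,0,0,0,0],[40,3,0,0,0,0,0],[40,3,0,0,0,0,0],[40,3,0,0,0,0,0]]]'
```

```text
time: 23.95
ee_pos: [0.4232, -0.1125, 0.025]
tcp_rot: [179.8, 0.2, 87.3]
wrist_force: [2.7, -8.5, 4.1]
opening: 0.0585
grasp_force: 55.3
time: 24.58
ee_pos: [0.4239, -0.0975, 0.025]
tcp_rot: [179.8, 0.2, 87.3]
wrist_force: [2.0, -9.1, 3.9]
opening: 0.0589
grasp_force: 55.3
time: 25.08
ee_pos: [0.4245, -0.0855, 0.025]
tcp_rot: [179.8, 0.2, 87.3]
wrist_force: [1.9, -8.7, 5.7]
opening: 0.0586
grasp_force: 55.3
```

```bash
for i in 1; do python3 -m inch '[[[40,2,0,0,0,0,0],[40,2,0,0,0,0,0],[40,2,0,0,0,0,0]]]'; python3 -m inch '[[[40,1.5,0,0,0,0,0],[40,1.5,0,0,0,0,0],[40,1.5,0,0,0,0,0]]]'; python3 -m inch '[[[40,1.5,0,0,0,0,0],[40,1.5,0,0,0,0,0],[40,1.5,0,0,0,0,0]]]';  python3 -m inch '[[[40,1.5,0,0,0,0,0],[40,1.5,0,0,0,0,0]]]'; done | grep -E 'pos|force|time'
```

```text
time: 25.45
ee_pos: [0.4248, -0.0795, 0.025]
wrist_force: [2.3, -8.7, 4.2]
grasp_force: 55.3
time: 25.82
ee_pos: [0.425, -0.0751, 0.025]
wrist_force: [2.7, -8.5, 4.5]
grasp_force: 55.3
time: 26.2
ee_pos: [0.4252, -0.0706, 0.025]
wrist_force: [2.7, -9.1, 3.6]
grasp_force: 55.3
time: 26.45
ee_pos: [0.4253, -0.0676, 0.025]
wrist_force: [2.5, -9.3, 4.9]
grasp_force: 55.3
```

```bash
(python3 -m inch '[[[40,1.5,0,0,0,0,0],[40,1.5,0,0,0,0,0]]]'; python3 -m inch '[[[40,1.5,0,0,0,0,0],[40,1.5,0,0,0,0,0]]]'; python3 -m inch '[[[40,1.5,0,0,0,0,0],[40,1.5,0,0,0,0,0]]]'; python3 -m inch '[[[40,1,0,0,0,0,0],[40,1,0,0,0,0,0]]]') | grep -E 'pos|wrist|time'
```

```text
time: 26.7
ee_pos: [0.4255, -0.0646, 0.025]
wrist_force: [2.2, -9.4, 4.9]
time: 26.95
ee_pos: [0.4256, -0.0616, 0.025]
wrist_force: [2.6, -9.4, 5.9]
time: 27.2
ee_pos: [0.4258, -0.0586, 0.025]
wrist_force: [2.3, -8.5, 4.6]
time: 27.45
ee_pos: [0.4259, -0.0566, 0.025]
wrist_force: [2.7, -9.1, 4.8]
```

```bash
(python3 -m inch '[[[40,1,0,0,0,0,0],[40,1,0,0,0,0,0]]]'; python3 -m inch '[[[40,1,0,0,0,0,0],[40,1,0,0,0,0,0]]]'; python3 -m inch '[[[40,1,0,0,0,0,0],[40,1,0,0,0,0,0]]]'; python3 -m inch '[[[40,1,0,0,0,0,0]]]') | grep -E 'pos|wrist|time'
```

```text
time: 27.7
ee_pos: [0.4259, -0.0543, 0.025]
wrist_force: [2.4, -3.8, 7.0]
time: 27.95
ee_pos: [0.426, -0.0527, 0.025]
wrist_force: [3.1, -11.6, 4.9]
time: 28.2
ee_pos: [0.4261, -0.0511, 0.025]
wrist_force: [2.1, -12.0, 5.3]
time: 28.32
ee_pos: [0.426, -0.0497, 0.025]
wrist_force: [1.8, -8.0, 5.9]
```

```bash
python3 -m inch '[[[40,0,0,0,0,0,0],[40,0,0,0,0,0,0]]]'| grep -E 'pos|wrist'; python3 - <<'E'
from h import *
C={n:cam(n) for n in('side','top')}
for n in C: print(n,[(x['conf'],onz(C[n],x['position'],.021)[:2]) for x in finder.mark_of(n,'mould_top')[:1]])
s=np.zeros((450,800,3),np.uint8)
s[:,:400]=cv2.resize(C['side']['pixels'][210:310,320:409],(400,450),interpolation=cv2.INTER_CUBIC);s[:,400:]=cv2.resize(C['top']['pixels'][175:265,230:310],(400,450),interpolation=cv2.INTER_CUBIC)
cv2.imwrite('pics/g.png',s[:,:,::-1])
E
```

```text
ee_pos: [0.426, -0.0495, 0.025]
wrist_force: [1.8, -7.8, 5.9]
side [(0.95, array([0.4377, 0.0554]))]
top []
```

View pics/g.png

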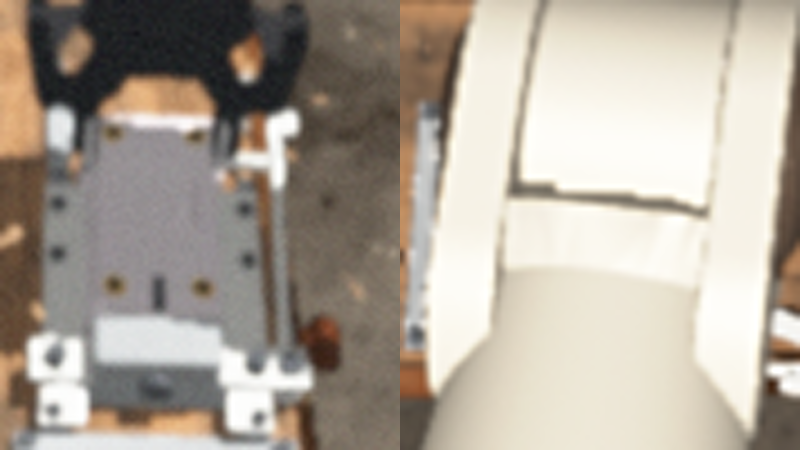

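The mould sits in the bed against the buffer, and the arm of the hook is at about column 280 of the left crop. I've used all my picture views, so I'll measure the hook's swing numerically against the first picture.

```bash
python3 - <<'E'
from h import *
c=cam('side'); now=c['pixels'][:,:,::-1].astype(int).sum(2)//3; a=cv2.imread('pics/side0.png').astype(int).sum(2)//3
for r in (236,238,240,243,245,246,247,250,255,260,268):
    print(r,'old',a[r,362:392].tolist()); print('    now',now[r,362:392].tolist())
E
```

```text
236 old [153, 150, 146, 146, 150, 214, 249, 252, 251, 252, 250, 220, 139, 99, 134, 211, 249, 251, 249, 250, 247, 225, 139, 77, 69, 70, 69, 70, 71, 74]
    now [236, 232, 228, 225, 207, 130, 66, 57, 57, 41, 44, 77, 111, 119, 104, 99, 110, 157, 214, 233, 243, 248, 250, 239, 162, 82, 73, 72, 70, 72]
238 old [143, 147, 141, 144, 188, 245, 251, 251, 251, 250, 239, 179, 106, 94, 139, 217, 251, 251, 246, 241, 237, 217, 146, 81, 70, 73, 69, 71, 68, 69]
    now [221, 189, 169, 175, 156, 99, 74, 103, 102, 71, 58, 109, 146, 140, 110, 104, 134, 212, 252, 252, 250, 250, 248, 235, 160, 85, 70, 64, 66, 72]
240 old [147, 146, 143, 168, 228, 250, 251, 251, 251, 248, 210, 142, 103, 94, 133, 203, 246, 247, 217, 150, 114, 105, 87, 74, 72, 70, 70, 73, 70, 79]
    now [95, 71, 88, 114, 112, 84, 85, 117, 109, 72, 59, 94, 127, 113, 98, 97, 124, 197, 246, 246, 224, 170, 142, 124, 94, 70, 68, 67, 69, 71]
243 old [155, 156, 188, 241, 251, 251, 251, 251, 248, 227, 197, 181, 158, 146, 146, 183, 232, 248, 244, 181, 120, 117, 121, 106, 85, 73, 75, 80, 85, 95]
    now [145, 144, 146, 143, 128, 102, 101, 109, 89, 72
[... 1514 characters left out ...]
41, 141, 124, 100, 86, 101, 106, 102, 101, 90, 112, 133, 127, 115, 99, 97, 93, 96, 94, 97, 94, 84]
260 old [156, 148, 124, 92, 72, 109, 200, 248, 252, 252, 252, 251, 251, 251, 248, 212, 159, 203, 246, 243, 182, 98, 88, 99, 99, 99, 97, 99, 95, 96]
    now [145, 141, 145, 146, 145, 142, 140, 136, 141, 141, 147, 142, 139, 139, 133, 108, 89, 84, 103, 131, 129, 110, 98, 98, 99, 97, 94, 95, 97, 98]
268 old [157, 162, 140, 95, 72, 107, 201, 251, 252, 251, 249, 230, 175, 163, 194, 211, 167, 171, 228, 249, 243, 173, 90, 98, 106, 110, 108, 108, 98, 99]
    now [144, 149, 151, 146, 148, 146, 143, 142, 143, 141, 137, 113, 93, 77, 95, 108, 86, 74, 94, 123, 132, 125, 100, 97, 105, 109, 105, 108, 107, 100]
```

The hook is still swung out by about 2 px (roughly 5 mm), so it hasn't snapped. I'll keep pressing gently.

```bash
(python3 -m inch '[[[40,1,0,0,0,0,0],[40,0,0,0,0,0,0]]]'; python3 -m inch '[[[40,1,0,0,0,0,0],[40,0,0,0,0,0,0]]]';python3 -m inch '[[[40,1,0,0,0,0,0],[40,0,0,0,0,0,0]]]') | grep -E 'pos|wrist|time'; cat > hook.py <<'E'
from h import *
now=cam('side')['pixels'][:,:,::-1].astype(int).sum(2)//3
for r in (238,243,246): print(r,now[r,370:390].tolist())
for x in finder.mark_of('side','mould_top')[:1]: print('top px',x['position'],x['conf'])
E
python3 hook.py
```

```text
time: 29.08
ee_pos: [0.426, -0.0488, 0.025]
wrist_force: [0.9, -10.1, 6.8]
time: 29.32
ee_pos: [0.426, -0.0481, 0.025]
wrist_force: [0.7, -12.5, 6.5]
time: 29.58
ee_pos: [0.426, -0.0473, 0.025]
wrist_force: [1.5, -14.0, 6.2]
238 [83, 64, 41, 42, 60, 96, 136, 215, 252, 251, 240, 234, 233, 211, 139, 79, 76, 72, 68, 70]
243 [96, 64, 73, 110, 142, 143, 148, 182, 230, 247, 243, 179, 119, 116, 115, 104, 86, 77, 76, 84]
246 [114, 119, 158, 203, 223, 227, 229, 220, 229, 246, 243, 180, 99, 96, 98, 103, 98, 90, 95, 91]
top px [354.1, 286.3] 0.8
```

The hook's edge is back exactly at its starting columns, so it has snapped shut behind the foot. Now I'll release and lift away.

```bash
python3 -m inch '[[[90,0,0,0,0,0,0],[90,0,0,0,0,0,0],[90,0,0,0,0,0,0],[90,0,0,0,0,0,0],[90,0,0,-15,0,0,0],[90,0,0,-30,0,0,0],[90,0,0,-40,0,0,0],[90,0,0,-40,0,0,0]]]'; python3 -m inch '[[[90,-40,0,-20,0,0,0],[90,-40,0,0,0,0,0],[90,-40,0,0,0,0,0],[90,-30,0,0,0,0,0],[90,0,0,0,0,0,0],[90,0,0,0,0,0,0]]]'; python3 hook.py; python3 - <<'E'
from h import *
C={n:cam(n) for n in('side','top')}
for t,z in(('mould_top',.021),('mould',.021),('mould_cavity',.042),('heel_block',0),('sanding_block',0)):
  for n in C: print(t,n,[(round(x['conf'],2),onz(C[n],x['position'],z)[:2]) for x in finder.mark_of(n,t)[:2]])
E
```

```text
time: 30.68
ee_pos: [0.4253, -0.0452, 0.1516]
tcp_rot: [179.9, 0.0, 87.3]
wrist_force: [0.7, 0.0, -0.2]
opening: 0.0773
grasp_force: 0.0
time: 31.42
ee_pos: [0.4183, -0.1947, 0.1699]
tcp_rot: [179.9, 0.0, 87.3]
wrist_force: [-0.3, 0.3, 0.6]
opening: 0.0766
grasp_force: 0.0
238 [147, 151, 155, 143, 108, 99, 129, 178, 231, 245, 250, 246, 244, 231, 157, 85, 72, 76, 69, 73]
243 [134, 110, 102, 99, 95, 91, 99, 109, 133, 145, 138, 119, 112, 122, 124, 111, 86, 80, 80, 85]
246 [147, 150, 152, 152, 151, 153, 149, 147, 143, 143, 130, 102, 89, 99, 112, 111, 100, 95, 97, 102]
top px [354.3, 286.6] 0.8
mould_top side [(0.93, array([0.4317, 0.0531]))]
mould_top top [(0.63, array([0.4198, 0.0553]))]
mould side [(0.58, array([ 0.4235, -0.0699]))]
mould top [(0.59, array([ 0.4219, -0.0673])), (0.56, array([ 0.4192, -0.0372]))]
mould_cavity side [(0.62, array([ 0.4255, -0.0016])), (0.26, array([0.5913, 0.0906]))]
mould_cavity top [(0.62, array([ 0.4207, -0.004 ]))]
heel_block side [(0.91, array([ 0.5921, -0.0073])), (0.81, array([0.592 , 0.0668]))]
heel_block top [(0.78, array([0.6045, 0.0552])), (0.56, array([ 0.5883, -0.0178]))]
sanding_block side [(0.64, array([0.6157, 0.137 ]))]
sanding_block top [(0.83, array([0.6051, 0.1444]))]
```

```bash
python3 -c "
from workcell import bot
print(bot.job_done())"
```

```text
the job is handed in; nothing more can be done
None
```

The mould is on its back in the bed, pressed against the buffer. The camera shows the hook back at its shut position and the mould unmoved after I let go; measured wrist forces stayed under 15 N, and the job was handed in at about 31.5 s.

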